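Issue a box of slides from a flow rack and top the lane up

TASK

Issue a box of glass slides from the two-lane roller flow rack: take the lowest blue box out of the blue lane and register it on the flat-bed code reader: lid up, flat on the reader's top, its long side along the long fence, pushed square and flush into the corner of the two fences. Top the lane up with the blue box that lies on the bench: set it down gently, lid up and lengthwise, in the open high end of the same lane and let it roll down under the clear cover, so that the two blue boxes in the lane end up one behind the other against the stop. The slides are glass: do not drop a box or tip it over, and leave the white boxes, bottles and beaker where they are.

Things in the scene. Friction and masses are not known exactly. Their poses are not given: they have to be found in the camera images.
- lane: Blue lane (blue stop tabs) of the flow rack: 15 free grey rollers, 20 mm apart, sloping 0.16 rad. Origin: low end, inner face of the stop, centre line, height of the roller tops. x runs up the slope, y across, z square to the rollers. Stop tabs 24 mm high above the rollers; bed ends in an 8 mm lip at x = 302 mm. Side guides 63 mm apart, 4 mm thick, 9 mm above the rollers.
- load_end (a point): Middle of the lane's open high end, on the roller tops, 238 mm up the lane from the stop, axes as the lane's; the lane is open from above here from 62 mm below (the cover's edge) to 64 mm above (the end lip). A box let go here, lengthwise, rolls down by itself, in about 1 s, to the box before it.
- cover (a point): Middle of the top face of the clear dust cover over both lanes, a fixed plate 80 mm along the lanes (96 to 176 mm up from the stop) and 182 mm across; underside 44.5 mm, top 47.5 mm above the rollers. Axes as the rack's: x up the lanes but level. The other lane (white stop tabs, a white box in it) lies parallel, 92 mm from the blue one, farther from the robot.
- box_front_mid (a point): Lowest (front) box in the blue lane, at the stop, its y axis along the lane. Blue lidded slide box, 57 mm wide (x), 87 mm long (y), 32 mm high, 0.2 to 0.33 kg, lid fixed, sides nearly straight. The point is its centre, half-way up; z points out of the lid.
- box_second_mid (a point): Second box in the blue lane, behind the lowest, partly under the cover; rolls down by itself once that is lifted out. Blue lidded slide box, 57 mm wide (x), 87 mm long (y), 32 mm high, 0.2 to 0.33 kg, lid fixed, sides nearly straight. The point is its centre, half-way up; z points out of the lid.
- box_new_mid (a point): The box to be loaded, lying flat on the bench. Blue lidded slide box, 57 mm wide (x), 87 mm long (y), 32 mm high, 0.2 to 0.33 kg, lid fixed, sides nearly straight. The point is its centre, half-way up; z points out of the lid.
- corner (a point): Inside corner of the two aluminium fences on the white code reader, at the height of its flat top (44 mm over the bench). Long fence (160 mm): from here along +y; short fence (100 mm): along -x, to the robot. Both stand 9 mm above the top; z is up. A box flush in the corner has its centre 28.5 mm along -x, 43.5 mm along +y, 16 mm up from here.
- reader: The white code reader, 150 (x) x 180 (y) mm, top at 44 mm, fixed; origin under its middle, axes as the corner's; the corner is at x +59, y -74, z +44 mm.
- box_white_mid (a point): White lidded box, 54 x 80 x 34 mm, at the stop of the second lane; its centre. To be left alone.
- box_spare_mid (a point): White lidded box, 54 x 80 x 34 mm, lying on the bench; its centre. It may lie at either of two places, the blue box to be loaded at the other. To be left alone.
- bottle_red_mid (a point): White reagent bottle with a red cap, 55 mm across, 125 mm high; half-way up. To be left alone.
- bottle_amber_mid (a point): Brown reagent bottle with a white cap, 44 mm across, 90 mm high; half-way up. To be left alone.
- beaker_mid (a point): Empty translucent beaker, 51 mm across, 52 mm high; half-way up. To be left alone.

How it is judged:
By the outcome, as a careful person would: the job done as asked, in the order asked, and still so for the second after the job is handed in, with the robot touching nothing.
It also fails if it takes over 51 s, if anything falls off the work surface, if the arm or the gripper's body presses on something with over 40 N, if the wrist force passes 120 N, or if a joint passes its speed limit or range.

ROBOT

A 6-joint arm with a two-finger parallel gripper is mounted at the origin on a cart in front of the work surface, level with it; the furniture and walls round the work are solid. World frame = base frame: x ahead of the robot, y to its left, z up, the work surface at z = 0. Lengths are in mm, angles in rad, forces in N, time in s.
With the tool pointing down it reaches from about 250 to 725 mm from the base axis. Payload 4 kg.
Tool frame: the origin (TCP) lies on the centre line of the jaws, within the pads' length; the fingertips stand 25 mm ahead of it and the grasp point (between the pads) lies 6 mm ahead of it (bot.tcp_to_tips is the z of the fingertips in the tool frame, in mm); z points along the fingers, y is the line along which they close (so a half turn about z gives the same grasp; the last joint's range is limited). The gripper opens to 85 mm and grips with 20 to 120 N. Pads are 22 mm wide; open, the fingers measure 114 mm over their backs; the gripper's body (76 mm by 85 mm) begins 54 mm behind the grasp point. The pads swing forward as they close: fully open they stand 13 mm farther back than shut.
Start: joints at [-1.28, 0.241, 0.005, 1.335, 0, 1.571], TCP at [143.357, -479.008, 256.306] pointing down, gripper open.
Joint ranges: [-2.72, 2.72], [-1.05, 1.87], [-1.09, 1.28], [-1.99, 2.15], [-1.42, 1.44], [-3.14, 3.14]. Speed limits (rad/s): [2.79, 2.79, 3.14, 3.14, 3.14, 3.14].

INTERFACE

Orientations are given as a unit quaternion [w, x, y, z].
In Python, from workcell import bot, grab_frame gives the robot as it stands.
- The arm moves only by the tool carry_out, never from a script. Its argument "plan" is a list that holds one entry, the list of rows, each a list of 5 numbers: the shift along the world's x, y, z in m, then the turn about the world's z in rad, then the finger opening in m, from 0 to 0.0854. In form: [[[dx, dy, dz, yaw, grip], ...]]. A call has 1 to 10 rows; each row shifts and turns the commanded pose from where the row before left it; what a row does not reach is not made up. A row lasts 1/8 s, in which the tool goes at most 62.5 mm and 10.7 degrees, less where a joint would pass 70% of its speed; a pose out of reach is approached as far as the arm can. A call is refused whole if a number of a shift passes 0.0625 or a number of a turn 0.188, either way. A call with a gripper value outside its range is refused whole. The fingers move at their own pace and stop on an object; "force" is the grip in N (left out, the last holds). Time passes only in rows, so rows that do not move let the fingers close. It gives the time, the measured TCP pose, the force, the opening and the grip force at its end, in the units of the state.
- bot.get_state(): the state, without advancing time (a new reading comes with each control period).
- grab_frame(name): name is "side" or "top"; returns a dict with "pixels" (480x640x3 uint8, blue, green, red), "fx", "fy", "cx", "cy" (pixels), "dist" ([k1, k2, p1, p2, k3] as OpenCV has them; the pictures are not rectified), "position" and "attitude" of the camera in the world. Camera axes: x right, y up, looking along -z (the intrinsics and any distortion apply to the point x, -y, -z); pixel columns grow to the right and rows downward; lengths in mm; the calibration is good to about 2 mm. A picture is of the moment at which its call begins. There is no depth.
- bot.hand_in(): hands the job in; it is judged then, once.
The state is a dict: "time_s": time; "joints": joint angles; "qvel": joint speeds; "tau": joint torques, N m; "ee_pos": TCP position; "orientation": TCP orientation; "force": force on the tool from outside, world axes, zero at the start; "ft_torque": the same for the moment, N m; "gripper_width": finger opening in mm; "gripper_force": force on a finger pad.
Only numpy, scipy, OpenCV 4.12 (cv2) and the standard library are available. Lean on these libraries where they do the work, as an engineer would, in place of code of your own. Each camera call takes 0.05 s, during which the arm holds its last target. There are 200 camera calls.

## Working session

There is one attempt and no reset: what is moved stays moved. The work goes in short steps, Python scripts to look and compute and a tool call to move; the robot and the scene stay as the last step left them, time stands still between calls to the robot, and variables do not carry over. Pictures are saved under pics/ and viewed, at most 10 in all, crops included, and the job is handed in when it is done.

Besides the shell and the picture viewer there is one more tool, called after "Call:" as name([rows], argument=value, ...), one row to a line, values as JSON. carry_out: Moves the arm, as the interface text tells. Its arguments: {"type":"object","properties":{"plan":{"type":"array","items":{"type":"array","items":{"type":"array","items":{"type":"number"}}}},"force":{"type":"number"}},"required":["plan"]}

```bash
mkdir -p pics; ls; python3 - <<'E'
from workcell import bot, grab_frame
import cv2
for n in("side","top"):
    f=grab_frame(n); cv2.imwrite(f"pics/{n}0.png",f["pixels"]); print({k:v for k,v in f.items() if k!="pixels"})
s=bot.get_state();print(s)
E
```

```text
pics
{'fx': 590.2046562859158, 'fy': 590.2046562859158, 'cx': 324.9156128747493, 'cy': 228.23719831487824, 'dist': array([-0.1574562,  0.       ,  0.       ,  0.       ,  0.       ]), 'position': array([  112.02452879, -1073.66081588,   727.17903791]), 'attitude': array([ 0.84015728,  0.48914935, -0.11761963, -0.20256921])}
{'fx': 601.5160215845846, 'fy': 601.5160215845846, 'cx': 324.9085454387927, 'cy': 238.233083803635, 'dist': array([-0.07719582,  0.        ,  0.        ,  0.        ,  0.        ]), 'position': array([ 506.52949077,  -82.78329935, 1358.05466918]), 'attitude': array([-0.7051477 , -0.02698202,  0.02708043,  0.70802919])}
{'time_s': 0.1, 'joints': array([-1.28003692e+00,  2.41331921e-01,  3.83356656e-03,  1.33523001e+00,
       -1.00381485e-05,  1.57075108e+00]), 'qvel': array([-0.00095826, -0.0022316 ,  0.00364836, -0.00042767,  0.00010178,
        0.00139919]), 'tau': array([-4.65342146e-04, -3.73138082e+01,  2.53010362e+01,  1.08757272e-02,
       -2.66077759e-04,  1.12062099e-05]), 'ee_pos': array([ 143.18187232, -478.49481778,  255.49512674]), 'orientation': array([-9.55105212e-04,  9.89447230e-01,  1.44890458e-01, -1.44889978e-04]), 'force': array([0.99264655, 0.17170787, 0.40442866]), 'ft_torque': array([ 0.0312217 , -0.00882217,  0.05409733]), 'gripper_force': 0.0, 'gripper_width': 85.54878763209122}
```

View pics/top0.png

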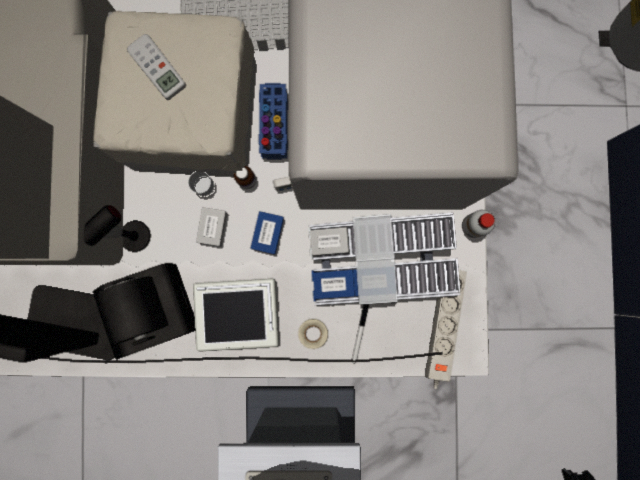

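View pics/side0.png

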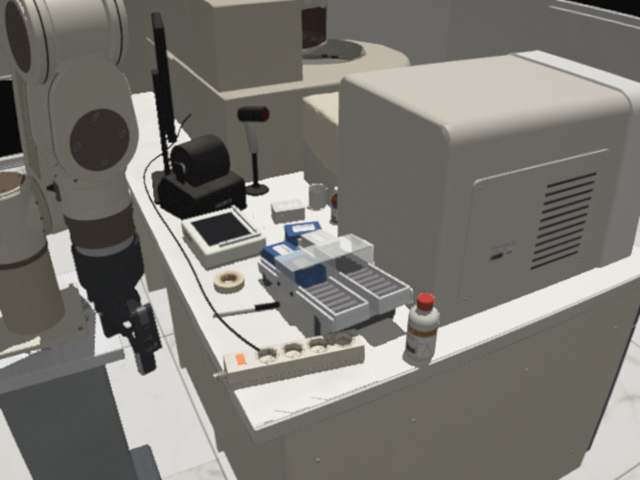

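The top view looks down with world +x up in the picture and -y to the right. The blue lane has its stop at left (~312,287) and its high end at (~458,278). The new blue box is at (267,233), the white spare at (211,227) and the reader at (236,316). Next I'll enlarge crops to read pixels.

```bash
python3 - <<'E'
import cv2
from workcell import bot
print(bot.tcp_to_tips)
a=cv2.imread("pics/top0.png")[200:360,190:470]; cv2.imwrite("pics/c1.png",cv2.resize(a,(798,456),interpolation=cv2.INTER_CUBIC))
a=cv2.imread("pics/side0.png")[190:350,170:420]; cv2.imwrite("pics/c2.png",cv2.resize(a,(800,512),interpolation=cv2.INTER_CUBIC))
E
```

```text
25.0
```

View pics/c1.png

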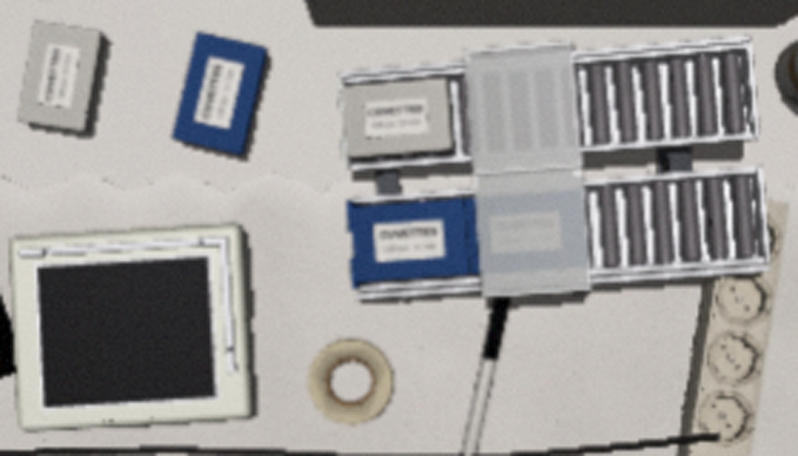

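View pics/c2.png

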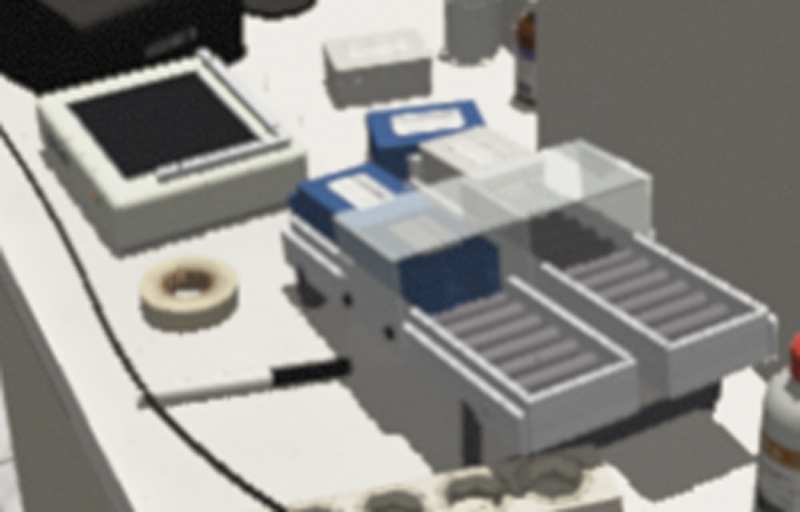

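```bash
cat > h.py <<'E'
import numpy as np, cv2
from scipy.spatial.transform import Rotation as R
from scipy.optimize import least_squares
CAM={'side':(590.2047,324.9156,228.2372,-.1574562,[112.0245,-1073.6608,727.179],[.84015728,.48914935,-.11761963,-.20256921]),
'top':(601.516,324.9085,238.2331,-.07719582,[506.5295,-82.7833,1358.0547],[-.7051477,-.02698202,.02708043,.70802919])}
def proj(c,P):
    f,cx,cy,k,p,q=CAM[c]; r=R.from_quat([q[1],q[2],q[3],q[0]])
    X=r.inv().apply(np.atleast_2d(P)-p)*[1,-1,-1]
    return cv2.projectPoints(X,np.zeros(3),np.zeros(3),np.array([[f,0,cx],[0,f,cy],[0,0,1]]),np.array([k,0,0,0,0.]))[0][:,0]
def place(p,L,pitch=0):   # p = x,y,z,yaw of local x axis; pitch up
    return R.from_euler('ZY',[p[3],-pitch]).apply(L)+p[:3]
def fit(p0,obs,pitch=0,fix=None):  # obs: (cam,local,pixel)
    def res(p):
        p=np.array(p); 
        if fix is not None: p=np.r_[p[:2],fix,p[2]]
        return np.concatenate([(proj(c,place(p,np.array([l],float),pitch))[0]-u) for c,l,u in obs])
    q=list(p0) if fix is None else [p0[0],p0[1],p0[3]]
    s=least_squares(res,q,loss='soft_l1',x_scale=[10]*(len(q)-1)+[.05]); return s.x,res(s.x).reshape(-1,2).round(1)
T=lambda u,v:np.array([190+(u+.5)/2.85-.5,200+(v+.5)/2.85-.5])
S=lambda u,v:np.array([170+(u+.5)/3.2-.5,190+(v+.5)/3.2-.5])
E
python3 - <<'E'
from h import *
np.set_printoptions(suppress=True,precision=3)
o=[('top',(96,137,47.5),T(466,55)),('top',(176,137,47.5),T(574,44)),('top',(176,-45,47.5),T(590,292)),('top',(96,-45,47.5),T(483,298)),
('top',(304,33.5,9),T(765,170)),('top',(304,-33.5,9),T(767,269)),('top',(0,-33.5,9),T(362,297)),
('side',(96,-45,47.5),S(335,213)),('side',(176,-45,47.5),S(400,262)),('side',(176,137,47.5),S(650,177)),('side',(96,137,47.5),S(580,140)),
('side',(304,-33.5,9),S(527,400)),('side',(304,33.5,9),S(632,357))]
p,r=fit([400,-60,60,-1.57],o,.16);print('lane',p);print(r.tolist())
for n,l in(('load',(238,0,0)),('front',(43.5,0,16)),('second',(130.5,0,16))):print(n,place(p,np.array([l]),.16)[0])
o=[('top',(75,90,44),T(10,238)),('top',(75,-90,44),T(240,225)),('top',(-75,-90,44),T(253,415)),('top',(-75,90,44),T(22,430)),
('side',(-75,90,44),S(38,97)),('side',(-75,-90,44),S(118,205)),('side',(75,-90,44),S(305,155)),('side',(75,90,44),S(200,55)),
]
p,r=fit([350,150,0,0],o);print('reader',p,r.tolist());print('corner',place(p,np.array([[59,-74,44]]))[0],'boxc',place(p,np.array([[30.5,-30.5,60]]))[0])
print(proj('top',place(p,np.array([[59,-74,53],[59,86,53],[-41,-74,53]])))-[190,200])
o=[('top',(-28.5,43.5,32),T(198,33)),('top',(28.5,43.5,32),T(268,47)),('top',(28.5,-43.5,32),T(247,157)),('top',(-28.5,-43.5,32),T(174,138))]
p,r=fit([550,50,0,-1.8],o,fix=0.);print('new',p,r.tolist())
E
```

```text
lane [504.436 -64.754  43.738  -1.504]
[[0.0, -2.0], [0.3, -1.6], [1.7, -0.7], [0.6, -0.2], [-0.9, -0.3], [1.1, -3.1], [0.3, -3.0], [-2.1, 0.9], [-3.7, -0.6], [-1.1, -0.2], [-1.0, -0.1], [-0.7, -0.2], [-1.2, 1.1]]
load [ 520.206 -299.184   81.655]
front [ 507.147 -105.058   66.464]
second [ 512.912 -190.753   80.324]
reader [442.313 112.667  -3.811   0.067] [[-0.6, -0.6], [0.4, -1.8], [0.4, 0.4], [-0.8, 0.8], [-3.1, 1.2], [-1.7, 1.3], [1.1, -0.8], [2.8, -0.5]]
corner [506.146  42.793  40.189] boxc [474.791  84.283  56.189]
[[ 77.104  84.683]
 [  3.946  89.786]
 [ 80.133 130.892]]
new [621.168  43.928  -1.78 ] [[-0.1, -0.4], [0.5, -0.1], [-0.4, -0.3], [0.0, 1.1]]
```

```bash
python3 - <<'E'
from h import *
np.set_printoptions(suppress=True,precision=3)
# front box in lane axes: x up-slope, origin bottom low end
for z in (44,50,56):
  o=[('top',(0,28.5,32),T(349,200)),('top',(87,28.5,32),T(470,195)),('top',(87,-28.5,32),T(478,278)),('top',(0,-28.5,32),T(357,288)),('side',(0,-28.5,32),S(291,200)),('side',(0,28.5,32),S(352,165)),('side',(0,-28.5,0),S(289,235))]
  p,r=fit([505,-65,z,-1.5],o[:4],.16,fix=z);P=np.r_[p[:2],z,p[2]];print(z,p,r.tolist())
  print([ (proj(c,place(P,np.array([l],float),.16))[0]-u).round(1).tolist() for c,l,u in o[4:6]])
  print('mid',place(P,np.array([[43.5,0,16]]),.16)[0])
o=[('top',(75,90,44),T(10,238)),('top',(75,-90,44),T(240,225)),('top',(-75,-90,44),T(253,415)),('top',(-75,90,44),T(22,430)),
('side',(-75,90,44),S(38,97)),('side',(-75,-90,44),S(118,205)),('side',(75,-90,44),S(305,155)),('side',(75,90,44),S(200,55))]
for q in (o,o[:4]):
  p,r=fit([442,112,0,0.06],q,fix=0.);P=np.r_[p[:2],0,p[2]];print('reader',p,r.tolist(),'boxc',place(P,np.array([[30.5,-30.5,60]]))[0])
E
```

```text
44 [504.268 -65.685  -1.501] [[1.4, 2.3], [-0.5, 1.0], [-1.3, -1.1], [0.5, -1.7]]
[[-0.1, -4.8], [4.6, -1.0]]
mid [ 507.066 -105.984   66.726]
50 [504.159 -65.586  -1.5  ] [[1.3, 2.3], [-0.5, 0.9], [-1.2, -1.0], [0.5, -1.6]]
[[-0.3, -7.3], [4.5, -3.4]]
mid [ 507.022 -105.88    72.726]
56 [504.058 -65.486  -1.498] [[1.2, 2.3], [-0.4, 0.8], [-1.0, -1.0], [0.4, -1.5]]
[[-0.5, -9.7], [4.3, -5.8]]
mid [ 506.98  -105.775   78.726]
reader [442.066 111.371   0.069] [[-0.4, -0.4], [0.8, -1.8], [1.0, 0.7], [-0.5, 1.2], [-3.3, 0.1], [-1.7, 0.2], [1.2, -2.0], [2.7, -1.6]] boxc [474.603  83.054  60.   ]
reader [442.098 111.87    0.066] [[-0.5, -0.6], [0.7, -1.6], [0.6, 0.8], [-0.8, 1.0]] boxc [474.536  83.441  60.   ]
```

Call:
carry_out([
  [[0.0364,0.0374,0,0.135,0.085],[0.0364,0.0374,0,0.135,0.085],[0.0364,0.0374,0,0.135,0.085],[0.0364,0.0374,0,0.135,0.085],[0.0364,0.0374,0,0.135,0.085],[0.0364,0.0374,0,0.135,0.085],[0.0364,0.0374,0,0.135,0.085],[0.0364,0.0374,0,0.135,0.085],[0.0364,0.0374,-0.03,0.135,0.075],[0.0364,0.0374,-0.03,0.135,0.075]],
])

```text
time_s: 1.35
ee_pos: [508.6, -103.6, 195.6]
orientation: [0.0, 0.68, 0.733, 0.0]
force: [0.6, -0.3, 0.6]
gripper_width: 75.1
gripper_force: 0.0
```

Call:
carry_out([
  [[0,0,-0.03,0,0.075],[0,0,0,0,0.075]],
])

```text
time_s: 1.6
ee_pos: [505.2, -103.9, 163.3]
orientation: [-0.003, 0.681, 0.732, -0.002]
force: [-0.5, -0.8, 0.7]
gripper_width: 75.1
gripper_force: 0.0
```

```bash
cat > look.py <<'E'
import sys; from h import *; from workcell import bot, grab_frame
# look.py name cam x0 y0 w h scale
n,c=sys.argv[1:3]; x,y,w,h=map(int,sys.argv[3:7]); k=float(sys.argv[7])
f=grab_frame(c)["pixels"]; cv2.imwrite(f"pics/{n}.png",cv2.resize(f[y:y+h,x:x+w],None,fx=k,fy=k,interpolation=cv2.INTER_CUBIC))
st()
E
cat >> h.py <<'E'
def st():
    from workcell import bot
    s=bot.get_state();q=s["orientation"];m=R.from_quat([q[1],q[2],q[3],q[0]]).as_matrix()
    print(round(s["time_s"],2),s["ee_pos"].round(1),"yawY",round(np.arctan2(m[1,1],m[0,1]),3),"tilt",m[:2,2].round(3),"F",s["force"].round(1),"w",round(s["gripper_width"],1),round(s["gripper_force"],1),"j6",s["joints"][5].round(2))
E
python3 look.py s1 side 220 150 200 150 4
```

```text
1.65 [ 506.2 -104.6  165.3] yawY 0.07 tilt [-0.004  0.001] F [-0.2 -0.3  0.1] w 74.9 0.0 j6 1.3
```

View pics/s1.png

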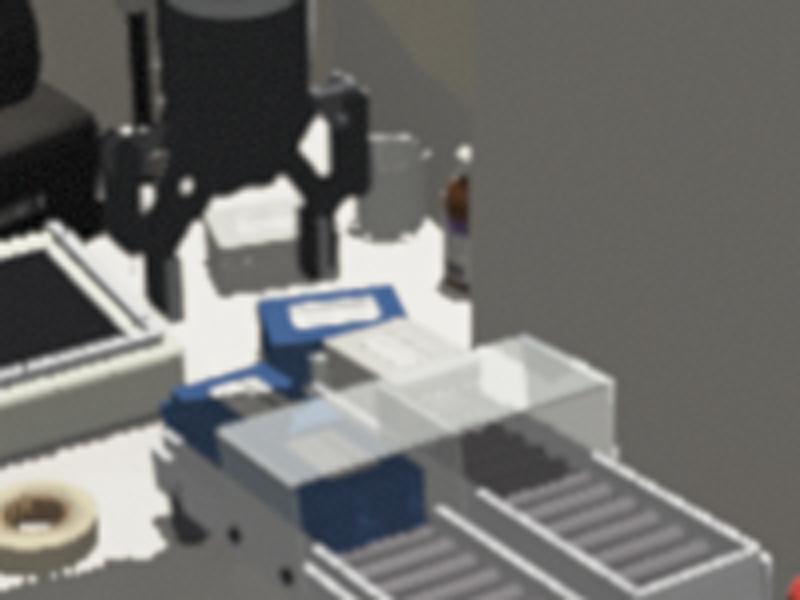

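```bash
python3 - <<'E'
from h import *
Q=lambda u,v:np.array([220+u/4,150+v/4])
y=np.array([np.cos(.07),np.sin(.07),0]); c=np.array([506.2,-104.6,0])
for d in(37.5,44):
  for z in (140,146):
    for s in(-1,1): print(d,z,s,((proj('side',c+s*d*y+[0,0,z])[0]-[220,150])*4).round())
for z in(38,44,50,56):
  P=[504.3,-65.5,z,-1.502]; L=np.array([[0,-28.5,32],[0,28.5,32],[302,-31.5,9],[302,31.5,9],[87*2,-28.5,0],[87*2,28.5,0],[87*2,28.5,32],[96,-45,47.5],[176,-45,47.5],[176,137,47.5]])
  print(z,((proj('side',place(P,L,.16))-[220,150])*4).round().tolist())
E
```

```text
37.5 140 -1 [175. 324.]
37.5 140 1 [307. 286.]
37.5 146 -1 [175. 314.]
37.5 146 1 [307. 276.]
44 140 -1 [164. 327.]
44 140 1 [318. 283.]
44 146 -1 [163. 317.]
44 146 1 [318. 273.]
38 [[162.0, 399.0], [258.0, 370.0], [458.0, 666.0], [579.0, 620.0], [324.0, 573.0], [427.0, 537.0], [421.0, 478.0], [210.0, 439.0], [285.0, 495.0], [607.0, 389.0]]
44 [[162.0, 389.0], [257.0, 361.0], [458.0, 655.0], [579.0, 609.0], [324.0, 563.0], [427.0, 527.0], [421.0, 468.0], [209.0, 429.0], [285.0, 484.0], [607.0, 379.0]]
50 [[161.0, 379.0], [257.0, 351.0], [458.0, 644.0], [580.0, 598.0], [324.0, 552.0], [427.0, 517.0], [421.0, 457.0], [209.0, 419.0], [284.0, 473.0], [608.0, 369.0]]
56 [[161.0, 370.0], [256.0, 342.0], [458.0, 632.0], [580.0, 587.0], [323.0, 542.0], [427.0, 507.0], [421.0, 447.0], [208.0, 408.0], [284.0, 462.0], [608.0, 358.0]]
```

Call:
carry_out([
  [[0.001,-0.001,-0.02,-0.003,0.075],[0,0,-0.02,0,0.075],[0,0,-0.02,0,0.075],[0,0,-0.01,0,0.075],[0,0,-0.005,0,0.075],[0,0,0,0,0.075],[0,0,0,0,0.05],[0,0,0,0,0.05],[0,0,0,0,0.05],[0,0,0,0,0.05]],
], force=30)

```text
time_s: 2.9
ee_pos: [509.3, -106.2, 92.4]
orientation: [0.001, 0.683, 0.73, 0.001]
force: [0.1, 0.2, 4.8]
gripper_width: 55.8
gripper_force: 32.6
```

```bash
python3 -c "
from h import *;st()"
```

```text
2.9 [ 509.3 -106.2   92.4] yawY 0.067 tilt [ 0.002 -0.001] F [0.1 0.2 4.8] w 55.8 32.6 j6 1.3
```

Call:
carry_out([
  [[0,0,0.006,0,0.05],[0,0,0.012,0,0.05],[0,0,0.016,0,0.05],[0,0,0.016,0,0.05],[0,0,0.01,0,0.05],[-0.005,0.02,0,0,0.05],[-0.009,0.04,0,0,0.05],[-0.009,0.045,0,0,0.05],[-0.009,0.045,0,0,0.05],[-0.006,0.03,0,0,0.05]],
])

```text
time_s: 4.15
ee_pos: [468.4, 76.4, 150.7]
orientation: [-0.001, 0.682, 0.731, -0.001]
force: [-0.7, -0.0, -2.7]
gripper_width: 55.8
gripper_force: 33.1
```

Call:
carry_out([
  [[-0.003,0.015,0,0,0.05],[0,0,-0.01,0,0.05],[0,0,-0.01,0,0.05],[0,0,0,0,0.05]],
])

```text
time_s: 4.65
ee_pos: [466.4, 87.8, 129.8]
orientation: [-0.001, 0.684, 0.73, -0.001]
force: [-0.0, 0.2, -2.7]
gripper_width: 55.7
gripper_force: 33.1
```

```bash
python3 look.py s2 side 150 130 240 180 3.3; python3 - <<'E'
from h import *
from workcell import bot
print(bot.get_state()["joints"].round(2))
E
```

```text
4.7 [466.9  87.9 130.4] yawY 0.065 tilt [-0.002 -0.001] F [ 0.4  0.5 -3.6] w 55.9 33.1 j6 1.69
[ 0.19  0.29 -0.28  1.01 -0.    1.69]
```

View pics/s2.png

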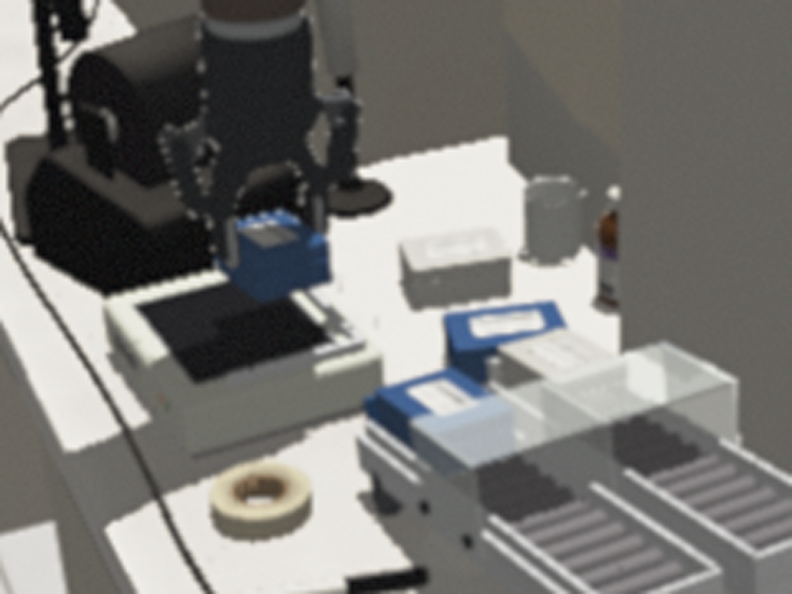

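The second box has rolled down to the stop, and the held box hangs over the reader (crop ~(280,255)). I'll lower it.

Call:
carry_out([
  [[0,0,-0.012,0,0.05],[0,0,-0.012,0,0.05],[0,0,-0.006,0,0.05],[0,0,-0.003,0,0.05],[0,0,-0.003,0,0.05],[0,0,-0.003,0,0.05],[0,0,0,0,0.05]],
], force=20)

```text
time_s: 5.58
ee_pos: [467.3, 89.0, 92.2]
orientation: [-0.0, 0.683, 0.73, -0.0]
force: [0.4, 0.8, -2.9]
gripper_width: 55.8
gripper_force: 33.1
```

Call:
carry_out([
  [[0,0,-0.0015,0,0.05],[0,0,-0.0015,0,0.05],[0,0,0,0,0.05]],
])

```text
time_s: 5.95
ee_pos: [467.7, 88.5, 90.4]
orientation: [0.001, 0.683, 0.73, 0.0]
force: [-2.5, -3.0, 4.2]
gripper_width: 56.0
gripper_force: 34.1
```

Call:
carry_out([
  [[0,0,-0.0015,0,0.05],[0,0,-0.0015,0,0.05],[0,0,0,0,0.05]],
])

```text
time_s: 6.32
ee_pos: [467.9, 87.1, 87.9]
orientation: [0.002, 0.684, 0.73, -0.001]
force: [-2.9, -7.7, 9.9]
gripper_width: 56.0
gripper_force: 34.8
```

Call:
carry_out([
  [[0,0,-0.0015,0,0.05],[0,0,-0.0015,0,0.05],[0,0,0,0,0.05]],
])

```text
time_s: 6.7
ee_pos: [468.4, 86.7, 85.1]
orientation: [0.003, 0.684, 0.73, -0.001]
force: [-2.9, -8.7, 10.6]
gripper_width: 55.6
gripper_force: 35.1
```

Call:
carry_out([
  [[0,0,-0.001,0,0.05],[0,0,-0.001,0,0.05],[0,0,0,0,0.05]],
])

```text
time_s: 7.08
ee_pos: [468.8, 86.7, 83.3]
orientation: [0.003, 0.684, 0.73, -0.0]
force: [-2.8, -9.5, 11.5]
gripper_width: 56.1
gripper_force: 35.4
```

```bash
python3 look.py s3 side 190 170 100 75 8
```

```text
7.12 [468.7  86.7  83.3] yawY 0.065 tilt [ 0.004 -0.005] F [-1.3 -9.  10.7] w 56.0 35.4 j6 1.69
```

View pics/s3.png

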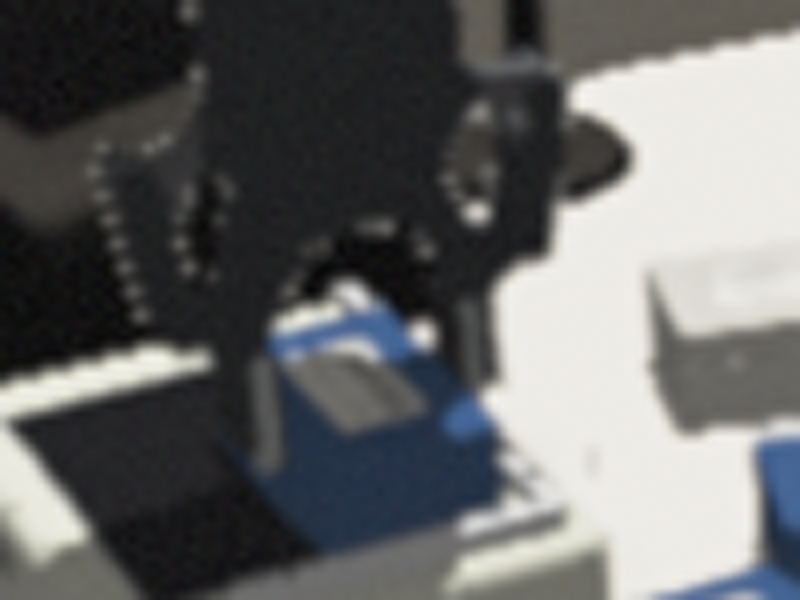

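Call:
carry_out([
  [[0,0,-0.001,0,0.05],[0,0,-0.001,0,0.05],[0,0,0,0,0.05]],
])

```text
time_s: 7.5
ee_pos: [468.7, 86.7, 83.1]
orientation: [0.003, 0.684, 0.73, -0.0]
force: [-6.8, -10.0, 24.6]
gripper_width: 56.3
gripper_force: 37.0
```

Call:
carry_out([
  [[0,0,0.0015,0,0.05],[0.002,0,0,0,0.05],[0.002,0,0,0,0.05],[0,0,0,0,0.05]],
])

```text
time_s: 8.0
ee_pos: [469.3, 87.2, 83.2]
orientation: [0.0, 0.683, 0.73, -0.002]
force: [-12.4, -6.5, 22.3]
gripper_width: 56.0
gripper_force: 36.8
```

Call:
carry_out([
  [[0.0015,0,0,0,0.05],[0.0015,0,0,0,0.05],[0,0,0,0,0.05]],
])

```text
time_s: 8.38
ee_pos: [469.6, 87.3, 83.1]
orientation: [-0.002, 0.683, 0.73, -0.004]
force: [-19.2, -6.2, 29.7]
gripper_width: 55.7
gripper_force: 37.6
```

Call:
carry_out([
  [[-0.003,0,0.0015,0,0.05],[0,0,0.0005,0,0.058],[0,0,0,0,0.068],[0,0,0,0,0.068],[0,0,0,0,0.068]],
])

```text
time_s: 9.0
ee_pos: [471.7, 89.1, 82.7]
orientation: [0.0, 0.683, 0.73, 0.0]
force: [-0.5, -0.5, -0.3]
gripper_width: 67.9
gripper_force: 0.0
```

Call:
carry_out([
  [[0,0,0.02,0,0.068],[0,0,0.03,0,0.068],[-0.0,0,0.03,0,0.04],[-0.06,0,0.0,0,0.0],[-0.03,0,0,0,0.0]],
])

```text
time_s: 9.62
ee_pos: [379.2, 88.8, 162.7]
orientation: [-0.0, 0.683, 0.73, -0.0]
force: [0.5, 0.2, -0.2]
gripper_width: 13.2
gripper_force: 0.0
```

```bash
python3 - <<'E'
from h import *; from workcell import grab_frame
a=grab_frame('side')['pixels'][170:245,190:290]; b=grab_frame('top')['pixels'][265:340,190:290]
cv2.imwrite('pics/r4.png',np.vstack([cv2.resize(x,(400,300),interpolation=cv2.INTER_CUBIC) for x in(a,b)])); st()
E
```

```text
9.72 [378.   88.7 162.5] yawY 0.068 tilt [-0.003 -0.   ] F [ 0.8 -0.2  0.3] w 0.4 0.0 j6 1.73
```

View pics/r4.png

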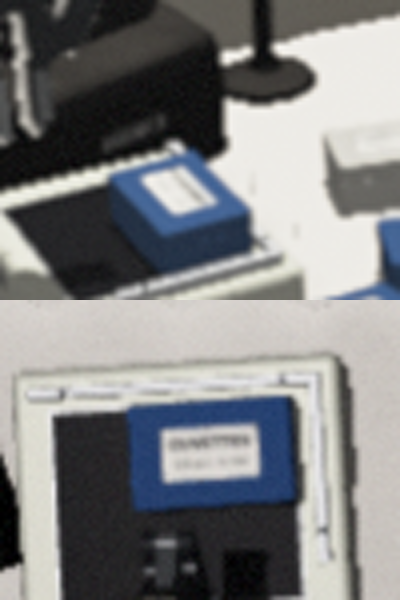

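Call:
carry_out([
  [[0,0,-0.04,0,0],[0.01,0,-0.03,0,0],[0.01,0,-0.012,0,0],[0.012,0.001,-0.004,0,0],[0.006,0,0,0,0],[0.003,0,0,0,0],[0.003,0,0,0,0],[0,0,0,0,0]],
])

```text
time_s: 10.72
ee_pos: [425.6, 90.0, 77.2]
orientation: [0.0, 0.683, 0.73, 0.0]
force: [-1.3, -0.2, -0.2]
gripper_width: 0.1
gripper_force: 0.0
```

Call:
carry_out([
  [[0.003,0,0,0,0],[0.003,0,0,0,0],[0.003,0,0,0,0],[0,0,0,0,0]],
])

```text
time_s: 11.22
ee_pos: [433.7, 89.9, 76.6]
orientation: [-0.001, 0.683, 0.73, -0.001]
force: [-3.0, -0.3, 2.6]
gripper_width: 0.3
gripper_force: 1.7
```

Call:
carry_out([
  [[0.002,0,0,0,0],[0.002,0,0,0,0],[0,0,0,0,0]],
])

```text
time_s: 11.6
ee_pos: [434.1, 89.9, 76.3]
orientation: [-0.003, 0.683, 0.731, -0.003]
force: [-12.7, 0.8, 9.5]
gripper_width: 0.1
gripper_force: 6.2
```

Call:
carry_out([
  [[0.002,0,0,0,0],[0.001,0,0,0,0],[0,0,0,0,0]],
])

```text
time_s: 11.98
ee_pos: [434.3, 89.9, 76.2]
orientation: [-0.005, 0.683, 0.731, -0.005]
force: [-18.5, 1.7, 17.5]
gripper_width: -0.0
gripper_force: 9.8
```

Call:
carry_out([
  [[-0.01,0,0,0,0],[-0.015,0,0.01,0,0],[0,0.02,0.04,0,0],[0.02,0.045,0.01,0,0],[0.043,0.015,0,0,0],[0,0,-0.03,0,0],[0,0,-0.028,0,0],[0,-0.004,-0.002,0,0],[0,-0.006,0,0,0],[0,0,0,0,0]],
])

```text
time_s: 13.22
ee_pos: [480.5, 159.7, 78.2]
orientation: [0.001, 0.683, 0.73, 0.001]
force: [0.6, 0.4, 0.1]
gripper_width: 0.1
gripper_force: 0.0
```

Call:
carry_out([
  [[0,-0.004,0,0,0],[0,-0.004,0,0,0],[0,-0.004,0,0,0],[0,-0.003,0,0,0],[0,0,0,0,0]],
])

```text
time_s: 13.85
ee_pos: [479.6, 145.1, 77.1]
orientation: [0.0, 0.683, 0.73, 0.0]
force: [-0.1, 1.6, 1.7]
gripper_width: 0.3
gripper_force: 0.7
```

Call:
carry_out([
  [[0,-0.002,0,0,0],[0,-0.002,0,0,0],[0,-0.002,0,0,0],[0,0,0,0,0]],
])

```text
time_s: 14.35
ee_pos: [479.6, 139.0, 77.0]
orientation: [0.0, 0.683, 0.73, 0.0]
force: [1.1, 3.9, 2.9]
gripper_width: -0.2
gripper_force: 1.6
```

Call:
carry_out([
  [[0,-0.002,0,0,0],[0,-0.002,0,0,0],[0,0,0,0,0]],
])

```text
time_s: 14.72
ee_pos: [479.7, 138.6, 77.3]
orientation: [-0.003, 0.682, 0.731, 0.003]
force: [-1.2, 13.7, 1.5]
gripper_width: 0.2
gripper_force: 6.9
```

Call:
carry_out([
  [[0,0.012,0,0,0],[0,0.01,0.02,0,0],[-0.03,0,0.04,0,0],[-0.05,-0.035,0,0,0],[0,-0.039,-0.03,0,0],[0,0,-0.03,0,0],[0.01,0,0,0,0],[0.012,0,0,0,0],[0.006,0,0,0,0],[0,0,0,0,0]],
])

```text
time_s: 15.98
ee_pos: [428.8, 83.4, 77.5]
orientation: [0.001, 0.683, 0.731, 0.001]
force: [0.2, 0.0, 0.0]
gripper_width: 0.1
gripper_force: 0.0
```

Call:
carry_out([
  [[0.003,0,0,0,0],[0.003,0,0,0,0],[0.003,0,0,0,0],[0,0,0,0,0]],
])

```text
time_s: 16.48
ee_pos: [434.7, 83.0, 76.5]
orientation: [-0.001, 0.683, 0.73, -0.001]
force: [-5.8, 1.3, 3.8]
gripper_width: 0.3
gripper_force: 2.6
```

Call:
carry_out([
  [[0.002,0,0,0,0],[0,0,0,0,0],[-0.012,0,0,0,0],[-0.015,0,0.03,0,0],[0,0,0.05,0,0.04],[0.03,-0.006,0.01,0.18,0.08],[0.045,-0.008,0,0.185,0.08],[0.045,-0.008,0,0.185,0.08],[0.045,-0.008,0,0.185,0.08],[0.025,-0.004,0,0.185,0.08]],
])

```text
time_s: 17.73
ee_pos: [603.8, 48.3, 166.5]
orientation: [0.001, 0.285, 0.958, 0.0]
force: [0.2, 0.2, -0.4]
gripper_width: 79.9
gripper_force: 0.0
```

```bash
python3 - <<'E'
from h import *; st()
def back(c,u,z):
    return least_squares(lambda p:proj(c,np.array([p[0],p[1],z]))[0]-u,[600,50]).x.round(0)
print('amber',back('top',[246,175],90), back('side',[335,192],90))
print('beaker',back('top',[203,183],52))
# side check of new box lid corners S-crop: left(368,115), right-top(475,102), front-right? 
p=[621.2,43.9,0,-1.78]
print(((proj('side',place(p,np.array([[-28.5,-43.5,32],[-28.5,43.5,32],[28.5,-43.5,32],[28.5,43.5,32.]])))-[170,190])*3.2).round())
E
```

```text
17.73 [603.8  48.3 166.5] yawY 0.992 tilt [ 0.002 -0.   ] F [ 0.2  0.2 -0.4] w 79.9 0.0 j6 0.66
amber [740.  85.] [727.  74.]
beaker [730. 185.]
[[357. 110.]
 [469.  96.]
 [372. 147.]
 [488. 131.]]
```

Call:
carry_out([
  [[0.009,-0.003,-0.02,0.185,0.08],[0.008,-0.003,-0.03,0.183,0.08],[0,0,-0.04,0,0.08],[0,0,-0.025,0,0.08],[0,0,-0.011,0,0.08],[0,0,0,0,0.08],[0,0,0,0,0.045],[0,0,0,0,0.045],[0,0,0,0,0.045],[0,0,0,0,0.045]],
], force=25)

```text
time_s: 18.98
ee_pos: [620.0, 43.6, 42.9]
orientation: [0.002, 0.107, 0.994, 0.001]
force: [-0.1, 2.5, 5.8]
gripper_width: 55.7
gripper_force: 28.7
```

```bash
python3 -c "
from h import *;st()"
```

```text
18.98 [620.   43.6  42.9] yawY 1.355 tilt [0.004 0.001] F [-0.1  2.5  5.8] w 55.7 28.7 j6 0.29
```

```bash
python3 - <<'E'
from h import *
g=cv2.cvtColor(cv2.imread('pics/top0.png'),cv2.COLOR_BGR2GRAY).astype(int)
for c in (402,409,416,423,430,437,444,451): print(c,'|',g[256:268,c].tolist(),'|',g[290:306,c].tolist())
L=lambda x,y,z:proj('top',place([504.4,-65.2,45,-1.502],np.array([[x,y,z]],float),.16))[0].round(2)
for x in(190,230,300): print(x,[L(x,y,9).tolist() for y in(35.5,31.5,-31.5,-35.5)])
E
```

```text
402 | [71, 79, 116, 180, 200, 201, 212, 214, 163, 115, 104, 106] | [85, 84, 76, 93, 167, 192, 135, 155, 176, 92, 68, 77, 139, 193, 199, 195]
409 | [72, 81, 132, 195, 202, 200, 200, 183, 85, 61, 63, 69] | [225, 224, 223, 209, 190, 178, 167, 214, 171, 85, 75, 137, 189, 196, 194, 197]
416 | [69, 86, 144, 195, 195, 200, 204, 138, 86, 145, 210, 219] | [89, 97, 123, 180, 198, 138, 160, 175, 91, 65, 81, 139, 187, 190, 194, 194]
423 | [21, 26, 26, 33, 95, 172, 184, 89, 81, 85, 87, 88] | [125, 127, 149, 187, 178, 167, 208, 173, 85, 78, 128, 180, 192, 191, 192, 190]
430 | [71, 72, 70, 81, 149, 197, 130, 83, 102, 102, 99, 96] | [64, 84, 165, 197, 136, 164, 181, 95, 65, 76, 141, 187, 188, 191, 191, 194]
437 | [138, 197, 203, 207, 213, 188, 83, 59, 60, 55, 59, 61] | [225, 201, 185, 172, 150, 197, 168, 78, 54, 56, 59, 71, 73, 76, 76, 77]
444 | [135, 197, 192, 193, 193, 108, 85, 147, 211, 223, 222, 225] | [102, 173, 200, 146, 173, 179, 107, 119, 152, 163, 170, 176, 181, 181, 182, 179]
451 | [200, 204, 211, 215, 188, 94, 91, 93, 94, 100, 99, 98] | [103, 171, 164, 153, 197, 161, 72, 70, 137, 177, 185, 184, 181, 182, 178, 180]
190 [[402.96, 262.14], [403.11, 264.03], [405.53, 293.75], [405.68, 295.64]]
230 [[421.93, 260.65], [422.09, 262.54], [424.58, 292.39], [424.73, 294.29]]
300 [[455.46, 258.01], [455.63, 259.91], [458.24, 289.95], [458.4, 291.87]]
```

Call:
carry_out([
  [[0,0,0.01,0,0.045],[0,0,0.04,0,0.045],[-0.02,0,0.05,0,0.045],[-0.03,-0.03,0.05,-0.184,0.045],[-0.03,-0.05,0.01,-0.184,0.045],[-0.02,-0.055,0,-0.184,0.045],[0,-0.055,0,-0.184,0.045],[0,-0.055,0,-0.184,0.045],[0,-0.05,0,-0.184,0.045],[0,-0.03,0,-0.184,0.045]],
])

```text
time_s: 20.23
ee_pos: [518.4, -283.2, 198.0]
orientation: [-0.001, 0.686, 0.727, -0.001]
force: [0.8, 1.2, -2.5]
gripper_width: 55.8
gripper_force: 28.0
```

Call:
carry_out([
  [[0,-0.018,0,0,0.045],[0,0,-0.02,0,0.045],[0,0,-0.02,0,0.045],[0,0,0,0,0.045]],
])

```text
time_s: 20.72
ee_pos: [518.2, -297.2, 156.4]
orientation: [-0.003, 0.682, 0.731, -0.001]
force: [-0.4, 0.4, -1.8]
gripper_width: 56.2
gripper_force: 28.0
```

```bash
python3 -c "
from h import *;st()"; python3 look.py s5 side 240 150 200 150 4
```

```text
20.73 [ 518.2 -297.2  156.4] yawY 0.07 tilt [-0.005  0.003] F [-0.4  0.4 -1.8] w 56.2 28.0 j6 0.98
20.77 [ 519.1 -297.7  157.8] yawY 0.07 tilt [-0.002  0.001] F [ 0.2  0.6 -1.8] w 55.9 28.0 j6 0.98
```

View pics/s5.png

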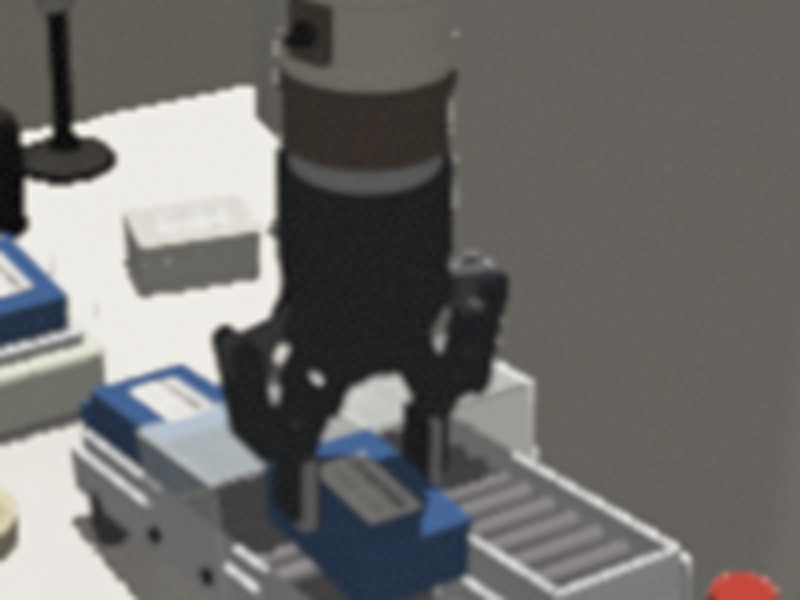

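```bash
python3 - <<'E'
from h import *
P=place([519.3,-297.6,116.5,-1.502],np.array([[43.5,s,z] for s in(-28.5,28.5) for z in(0,32)]+[[-43.5,-28.5,32],[-43.5,28.5,32]]))
print(((proj('side',P)-[240,150])*4).round().tolist())
P=place([504.4,-65.2,45,-1.502],np.array([[176,33.5+92,9],[304,92+33.5,9],[304,92-33.5,9],[304,33.5,9],[176,-33.5,9]]),.16)
print(((proj('side',P)-[240,150])*4).round().tolist())
E
```

```text
[[357.0, 600.0], [357.0, 539.0], [467.0, 560.0], [469.0, 500.0], [257.0, 444.0], [364.0, 410.0]]
[[513.0, 453.0], [671.0, 544.0], [552.0, 590.0], [505.0, 607.0], [235.0, 548.0]]
```

Call:
carry_out([
  [[0.0015,0,-0.012,0,0.045],[0,0,-0.007,0,0.045],[0,0,-0.003,0,0.045],[0,0,-0.002,0,0.045],[0,0,0,0,0.045]],
])

```text
time_s: 21.4
ee_pos: [521.3, -298.6, 134.5]
orientation: [-0.0, 0.683, 0.73, -0.0]
force: [0.1, 0.4, -2.3]
gripper_width: 55.8
gripper_force: 28.0
```

Call:
carry_out([
  [[0,0,-0.002,0,0.045],[0,0,-0.002,0,0.045],[0,0,0,0,0.045]],
])

```text
time_s: 21.78
ee_pos: [521.5, -297.5, 131.0]
orientation: [-0.0, 0.683, 0.731, 0.001]
force: [-0.9, 5.2, 2.8]
gripper_width: 56.1
gripper_force: 28.5
```

Call:
carry_out([
  [[0,0,-0.0015,0,0.045],[0,0,-0.0015,0,0.045],[0,0,0,0,0.045]],
])

```text
time_s: 22.15
ee_pos: [521.6, -297.3, 129.5]
orientation: [0.0, 0.683, 0.731, 0.001]
force: [-2.5, 7.9, 9.1]
gripper_width: 55.9
gripper_force: 29.5
```

Call:
carry_out([
  [[0,0,-0.0015,0,0.045],[0,0,-0.0015,0,0.045],[0,0,0,0,0.045]],
])

```text
time_s: 22.52
ee_pos: [521.7, -298.8, 126.0]
orientation: [0.001, 0.683, 0.731, -0.0]
force: [-0.9, 2.2, 5.0]
gripper_width: 56.2
gripper_force: 29.8
```

Call:
carry_out([
  [[0,0,-0.001,0,0.045],[0,0,-0.001,0,0.045],[0,0,0,0,0.045]],
])

```text
time_s: 22.9
ee_pos: [521.8, -299.5, 125.7]
orientation: [0.002, 0.683, 0.73, -0.0]
force: [-4.6, 3.3, 13.2]
gripper_width: 55.7
gripper_force: 30.8
```

Call:
carry_out([
  [[0,0,-0.001,0,0.045],[0,0,-0.001,0,0.045],[0,0,0,0,0.045]],
])

```text
time_s: 23.28
ee_pos: [521.8, -299.6, 125.7]
orientation: [0.003, 0.683, 0.73, -0.0]
force: [-8.2, 5.0, 23.0]
gripper_width: 56.1
gripper_force: 31.8
```

Call:
carry_out([
  [[0,0,0.0025,0,0.045],[0,0,0,0,0.06],[0,0,0,0,0.07],[0,0,0,0,0.072],[0,0,0,0,0.072],[0,0,0,0,0.072],[0,0,0,0,0.072],[0,0,0,0,0.072]],
])

```text
time_s: 24.28
ee_pos: [521.3, -298.6, 122.9]
orientation: [-0.0, 0.683, 0.73, -0.0]
force: [-0.3, -0.6, -1.0]
gripper_width: 71.8
gripper_force: 0.0
```

Call:
carry_out([
  [[0,0,0.01,0,0.072],[0,0,0.03,0,0.072],[0,0,0.06,0,0.072],[-0.04,-0.03,0.03,0,0.072],[-0.05,-0.03,0,0,0.072],[-0.05,-0.03,0,0,0.072],[-0.05,-0.03,0,0,0.072],[-0.05,-0.03,0,0,0.072],[0,0,0,0,0.072]],
])

```text
time_s: 25.4
ee_pos: [278.0, -450.5, 254.0]
orientation: [0.001, 0.686, 0.728, -0.0]
force: [0.7, 0.1, 0.1]
gripper_width: 72.2
gripper_force: 0.0
```

```bash
python3 - <<'E'
from h import *; from workcell import grab_frame
a=grab_frame('side')['pixels'][175:325,200:400]; b=grab_frame('top')['pixels'][210:360,190:390]
cv2.imwrite('pics/f6.png',np.vstack([cv2.resize(x,(400,300),interpolation=cv2.INTER_CUBIC) for x in(a,b)])); st()
E
```

```text
25.5 [ 281.  -449.   253.7] yawY 0.065 tilt [ 0.001 -0.001] F [ 1.3 -0.3 -0. ] w 72.0 0.0 j6 0.49
```

View pics/f6.png

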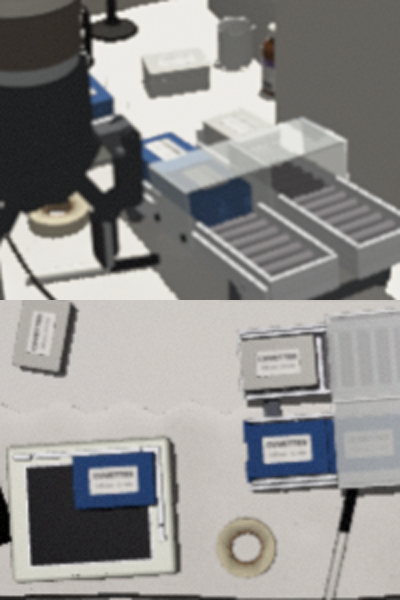

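```bash
python3 - <<'E'
from h import *; from workcell import grab_frame
for c in('top','side'):
  im=grab_frame(c)['pixels']
  p=[442.1,111.8,0,.067]
  B=[[59-57,-74,76],[59,-74,76],[59,-74+87,76],[59-57,-74+87,76],[59,-74,53],[-41,-74,53],[59,86,53]]
  print(c,proj(c,place(p,np.array(B,float))).round(1).tolist())
  if c=='top':
    print(im[280:294,243].tolist() and [int(v) for v in im[276:300,250].astype(int).sum(1)])
    for r in (292,300,308): print(r,'B-R',[int(x) for x in im[r,220:290].astype(int)[:,0]-im[r,220:290].astype(int)[:,2]],'\n sum',[int(v) for v in im[r,255:290].astype(int).sum(1)])
    for col in (235,250,262): print(col,'B-R',[int(x) for x in im[280:318,col].astype(int)[:,0]-im[280:318,col].astype(int)[:,2]])
E
```

```text
top [[268.1, 311.6], [266.3, 284.8], [225.6, 287.6], [227.3, 314.5], [267.3, 284.8], [270.4, 331.1], [194.0, 289.9]]
[590, 592, 585, 526, 458, 575, 640, 611, 605, 643, 504, 257, 220, 218, 218, 216, 252, 439, 589, 543, 419, 468, 544, 610]
292 B-R [1, -2, 1, 2, 0, 8, 36, 68, 72, 69, 70, 69, 71, 70, 69, 70, 68, 68, 68, 72, 68, 67, 65, 63, 63, 63, 64, 64, 61, 61, 60, 61, 58, 58, 54, 51, 50, 49, 57, 72, 71, 73, 72, 72, 74, 72, 47, 8, 0, 2, -5, -10, -12, -12, -9, -6, -4, -5, -8, -12, -7, -11, -11, -9, -10, -11, -11, -10, -10, -10] 
 sum [285, 308, 311, 276, 203, 214, 205, 207, 211, 203, 204, 155, 267, 534, 584, 540, 608, 611, 536, 401, 247, 187, 241, 450, 552, 571, 570, 572, 564, 565, 569, 563, 565, 569, 570]
300 B-R [0, 2, 3, 1, 1, 2, 30, 69, 70, 71, 70, 69, 67, 64, 28, 0, -7, -8, -9, -7, -8, -8, -8, -8, -8, -8, -9, -9, -8, -8, -8, -8, -8, -8, -8, -8, -9, -8, 8, 52, 68, 72, 70, 69, 70, 68, 58, 21, 4, 1, 1, -8, -11, -10, -12, -7, -2, -5, -9, -6, -12, -10, -11, -9, -10, -11, -10, -11, -10, -8] 
 sum [619, 635, 627, 528, 308, 206, 203, 200, 217, 216, 201, 173, 205, 526, 664, 538, 523, 622, 5
[... 449 characters left out ...]
03, 601, 573, 549, 631, 606, 526, 393, 241, 186, 229, 434, 571, 576, 578, 569, 577, 581, 582, 566, 574, 577]
235 B-R [-11, -12, -13, -10, -8, 0, 3, 20, 59, 72, 70, 70, 70, 56, 19, -3, -5, -8, -7, -7, 0, 3, 3, 2, 7, 12, 18, 38, 64, 71, 69, 70, 70, 55, 26, 3, 0, 0]
250 B-R [-10, -12, -11, -13, -3, 3, 14, 58, 73, 70, 73, 71, 60, 23, -3, -5, -4, -6, -9, -8, -8, -7, -7, -10, -7, -2, 20, 59, 71, 68, 67, 68, 54, 30, 6, 0, 2, 0]
262 B-R [-15, -10, -10, -4, 3, 11, 49, 76, 72, 72, 74, 74, 72, 72, 72, 73, 70, 72, 70, 71, 70, 72, 68, 69, 69, 73, 70, 70, 71, 67, 66, 68, 45, 8, 0, 0, 1, 0]
side [[232.9, 229.0], [255.9, 222.7], [240.5, 207.5], [218.3, 213.3], [256.5, 231.4], [215.9, 242.9], [229.4, 204.1]]
```

```bash
python3 -c "
from workcell import bot;print(bot.hand_in())"
```

```text
the job is handed in; nothing more can be done
None
```

The job is handed in at about 26 s of the 51 s allowed. The lowest blue box sits flat and lid up in the reader's fence corner, flush within about a millimetre as the camera measures it. The bench box went into the open high end and rolled down under the cover, so the two blue boxes in the lane stand one behind the other at the stop.

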